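# Fit the drilling template on the jig's twin pins

## Robot

A 6-joint arm with a two-finger parallel gripper is mounted at the origin on the work surface. World frame = base frame: x ahead of the robot, y to its left, z up, the work surface at z = 0. Lengths are in m, angles in rad, forces in N, time in s.
With the tool pointing down it reaches from about 0.4 to 0.825 m from the base axis. Payload 7 kg.
Tool frame: the origin (TCP) lies on the mounting face of the last link; the fingertips stand 173 mm ahead of it and the grasp point (between the pads) lies manip.grasp_offset ahead of it (manip.grasp_offset is the distance from the TCP to the grasp point, in m); z points along the fingers, y is the line along which they close (so a half turn about z gives the same grasp; the last joint's range is limited). The gripper opens to 85 mm and grips with 20 to 120 N. Pads are 22 mm wide; open, the fingers measure 114 mm over their backs; the gripper's body (76 mm by 85 mm) begins 54 mm behind the grasp point. The pads swing forward as they close: fully open they stand 13 mm farther back than shut.
Start: joints at [1.484, 0.359, 0.012, 0, -1.224, -0.288], TCP at [0.247, 0.628, 0.405] pointing down, gripper open.
Joint ranges: [-3.07, 3.07], [-1.43, 2.12], [-1.02, 1.25], [-3.03, 1.67], [-3.05, -0], [-3.03, 3.03]. Speed limits (rad/s): [2.39, 2.39, 3.01, 3.14, 3.14, 3.14].

## Interface

Orientations are given as a unit quaternion [x, y, z, w].
In Python, from rig import manip gives the robot as it stands.
- The arm moves only by the tool servo_tool, never from a script. Its argument "deltas" is a list of rows, each a list of 4 numbers: the shift along the world's x, y, z in m, then the turn about the world's z in degrees. A call has 1 to 20 rows; each row is the pose to reach, as a shift and turn from the pose commanded when the call began; what a row does not reach only later rows make up. A row lasts 1/10 s, in which the tool goes at most 50 mm and 8.59 degrees, less where a joint would pass 70% of its speed; a pose out of reach is approached as far as the arm can. A call with a gripper value outside its range is refused whole. "gripper" is the closure, from 0 (fully open) to 1 (shut), set as the call begins (left out, the last holds). The fingers move at their own pace and stop on an object; "force" is the grip in N (left out, the last holds). Time passes only in rows, so rows that repeat a pose let the fingers close. It gives the time, the measured TCP pose, the force, the opening and the grip force at its end, in the units of the state.
- manip.get_obs(): the state, without advancing time (a new reading comes with each control period).
- manip.read_camera(name): name is "scene" or "top" or "wrist"; returns the picture (400x640x3 uint8, red, green, blue); there is no depth.
- manip.camera_params(name): a dict with "mtx" (3x3 intrinsics, pixels), "camera_from_world" (4x4, takes a point from world to camera coordinates); the wrist camera has in their place "T_tool_cam" (4x4, takes a point from camera to tool coordinates, whose origin is the TCP and whose axes are the flange's). Camera axes: x right, y up, looking along -z (the intrinsics and any distortion apply to the point x, -y, -z); pixel columns grow to the right and rows downward; lengths in m; the calibration is good to about 2 mm. A picture is of the moment at which its call begins: read the wrist's pose just before it. camera_params takes no time and is no camera call.
- manip.job_done(): hands the job in; it is judged then, once.
The state is a dict: "clock": time; "q": joint angles; "qd": joint speeds; "tau": joint torques, N m; "ee_pos": TCP position; "ee_rot": TCP orientation; "force": force on the tool from outside, world axes, zero at the start; "torque": the same for the moment, N m; "grip_width": finger opening in m; "grip_force": force on a finger pad.
Only numpy, scipy, OpenCV 4.12 (cv2) and the standard library are available. Lean on these libraries where they do the work, as an engineer would, in place of code of your own. Each camera call takes 0.05 s, during which the arm holds its last target. There are 200 camera calls.

## Task

Pick up the blue drilling template by its wooden grip and hang it on the jig's two steel pins, its round hole on the pin nearest the red latch, lowering it gently until it lies fully home, flat on the white panel. Feel for the pins without forcing, do not let go of it before it is home, then release it and swing the red latch in over the template as far as it goes so the template cannot lift. Leave the other things on the bench alone.

Things in the scene. Friction and masses are not known exactly. Their poses are not given: they have to be found in the camera images.
- jig: Drilling jig fixed to the bench: dark wood base, in its frame x -100 to +110, y -125 to +125, z 0 to 18 mm. Two 12 mm steel pins stand 140 mm apart on its line x = 0, tips 54 mm above the bench, top 4 mm tapering to 9 mm. Both stand on one aluminium bar clamped 6 to 30 mm towards +y from its back-stop; that slide is not reported. Origin: bench level, midway between ref_a and ref_b; z up.
- panel (a point): On the jig: centre of the top of the white panel (120 mm in x, 94 mm in y), 30 mm above the bench, at jig x = 0, y = +19 mm. The seated template lies on it: underside at 30 mm, axes parallel to the jig's, origin at jig x = 0 and y = the bar's unknown slide (6 to 30 mm). Pins are 12 mm, holes 14 mm: 1 mm play each way.
- ref_a (a point): Point on the jig, 54 mm above the bench: where the tip of the pin nearest the latch would be if the pin bar were against its back-stop. The real pin tip is 6 to 30 mm further along the jig's +y (direction from ref_b to ref_a).
- ref_b (a point): The same for the other pin, 140 mm from ref_a along the jig's -y.
- template: Blue plastic drilling template 120 x 190 x 10 mm (x, y, z), 0.2 to 0.34 kg, lying flat; origin at the centre of its underside, z up. Pin holes: round 14 mm at y = +70, slot 14 (x) by 19 mm (y) at y = -70; a 33 mm drill hole at x = +36. Wooden grip block at its centre, 22 (x) by 70 mm (y). Must never be pressed on the jig with over 25 N; 3 to 8 N is enough to feel for the pins.
- hole_round (a point): Centre of the round hole, at the template's underside.
- hole_slot (a point): Centre of the slotted hole, at the template's underside.
- grip (a point): Point in the wooden grip on its centre line, 36 mm above the template's underside; the grip reaches from 10 to 52 mm above it. Pinch here from above across the 22 mm width (the template's x).
- latch (a joint): Angle of the red turn-button latch (rad): 0 = swung out clear of the template, 1.77 = pointing straight in across it (along the jig's -x), 1.8 = end stop. It turns anticlockwise seen from above to close, and stays where it is left; pushing its knob takes 1 to 2 N.
- latch_knob (a point): Middle of the latch's upright red knob: 15 mm diameter, 49.5 to 75.5 mm above the bench, this point at 62.5 mm. It moves on a 38 mm radius about latch_pivot. The arm below it is 16 mm wide, 7 mm thick, its underside 42.5 mm above the bench (2.5 mm above the seated template), and reaches 50 mm from the pivot.
- latch_pivot (a point): Point on the latch's vertical hinge axis, at the arm's underside, 42.5 mm above the bench; on the jig at x = +85, y = +50 mm.
- glue: Bystander: white closed glue bottle with red cap, 56 mm diameter, 130 mm tall; origin under its centre.
- sander: Bystander: wooden sanding block 65 x 120 x 40 mm; origin under its centre.
- nestbox: Bystander: finished wooden nest box with a pitched roof, 140 x 150 x about 190 mm; origin under its centre.
Things that resemble listed ones, but are neither listed nor needed, are in the scene too. Several things have the shape of the template; the one meant has the colours described above.

How it is judged:
By the outcome, as a careful person would: the job done as asked, in the order asked, and still so for the second after the job is handed in, with the robot touching nothing.
It also fails if it takes over 72 s, if anything falls off the work surface, if the arm or the gripper's body presses on something with over 40 N, if the wrist force passes 120 N, or if a joint passes its speed limit or range.

## Working session

There is one attempt and no reset: what is moved stays moved. The work goes in short steps, Python scripts to look and compute and a tool call to move; the robot and the scene stay as the last step left them, time stands still between calls to the robot, and variables do not carry over. Pictures are saved under pics/ and viewed, at most 10 in all, crops included, and the job is handed in when it is done.

Besides the shell and the picture viewer there is one more tool, called by a JSON object that holds its "name" and its "arguments". servo_tool: Moves the arm, as the interface text tells. Its arguments: {"type":"object","properties":{"deltas":{"type":"array"},"gripper":{"type":"number"},"force":{"type":"number"}},"required":["deltas"]}

```bash
mkdir -p pics; ls; cat > h.py <<'E'
import numpy as np,cv2
from rig import manip
from scipy.spatial.transform import Rotation as R
def cam(name,obs=None):
    p=manip.camera_params(name);K=np.array(p["mtx"])
    if name=="wrist":
        o=obs or manip.get_obs();T=np.eye(4);T[:3,:3]=R.from_quat(o["ee_rot"]).as_matrix();T[:3,3]=o["ee_pos"]
        W=T@np.array(p["T_tool_cam"])
    else: W=np.linalg.inv(np.array(p["camera_from_world"]))
    return K,W,p
def ray(name,u,v,z,obs=None):
    K,W,p=cam(name,obs);d=np.linalg.inv(K)@[u,v,1];d=W[:3,:3]@(d*[1,-1,-1]);o=W[:3,3]
    return o+d*(z-o[2])/d[2]
def proj(name,P,obs=None):
    K,W,p=cam(name,obs);c=np.linalg.inv(W)@np.append(P,1);q=K@(c[:3]*[1,-1,-1]);return q[:2]/q[2]
def shot(name,f):
    o=manip.get_obs();im=manip.read_camera(name);cv2.imwrite(f,im[:,:,::-1]);return im,o
E
python3 - <<'E'
from h import *
a,_=shot("scene","pics/s1.png");b,_=shot("top","pics/t1.png")
o=manip.get_obs();print(o,manip.grasp_offset)
for n in("scene","top","wrist"):print(n,manip.camera_params(n))
E
```

```text
pics
{'clock': 0.1, 'q': array([ 1.48406964e+00,  3.59315907e-01,  1.11550261e-02, -2.84121091e-04,
       -1.22411555e+00, -2.88116551e-01]), 'qd': array([ 1.22271223e-03, -7.02023167e-04,  2.49630779e-03,  8.05075216e-04,
       -7.98941576e-05,  2.30350501e-04]), 'tau': array([-1.46865994e-03, -5.84764910e+01,  2.94108170e+01,  6.95460543e+00,
       -3.17640319e-03,  8.90268382e-06]), 'ee_pos': array([0.24706892, 0.62797287, 0.40386315]), 'ee_rot': array([ 9.82478629e-01, -1.86373758e-01, -5.85028758e-05,  7.49729638e-04]), 'force': array([ 0.23033086, -0.71417212, -0.49115176]), 'torque': array([-0.03922099, -0.03675388,  0.06606039]), 'grip_force': 0.0, 'grip_width': 0.08550188920851717} 0.1547
scene {'mtx': array([[369.38126749,   0.        , 326.4884562 ],
       [  0.        , 369.38126749, 190.79557705],
       [  0.        ,   0.        ,   1.        ]]), 'camera_from_world': array([[-0.03984423,  0.99904423,  0.01797398, -0.09246923],
       [-0.57601597, -0.03766393,  0.81657029,  0.26202355],
       [ 0.81646681,  0.02218231,  0.57696612, -1.38785836],
       [ 0.      
[... 304 characters left out ...]
0.97864997,  0.03939635,  0.20172301, -0.54381767],
       [-0.20168106, -0.00507761,  0.97943809, -1.11322249],
       [ 0.        ,  0.        ,  0.        ,  1.        ]])}
wrist {'mtx': array([[354.01479287,   0.        , 325.50672511],
       [  0.        , 354.01479287, 198.57624104],
       [  0.        ,   0.        ,   1.        ]]), 'T_tool_cam': array([[ 1.36055635e-03,  9.61771104e-01,  2.73851224e-01,
         7.02157295e-02],
       [ 9.99998744e-01, -1.08600031e-03, -1.15417021e-03,
        -5.99236252e-04],
       [-8.12645040e-04,  2.73852450e-01, -9.61771374e-01,
         3.07107726e-02],
       [ 0.00000000e+00,  0.00000000e+00,  0.00000000e+00,
         1.00000000e+00]])}
```

View pics/t1.png

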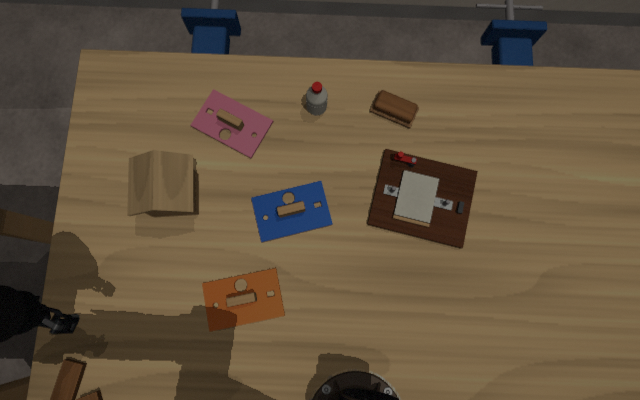

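View pics/s1.png

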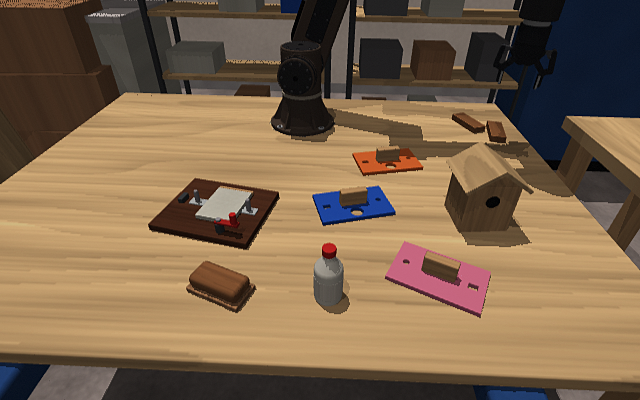

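The top view shows three templates: orange (243,298), blue (291,211) and pink (232,123). Blue fits the description. The jig is at about (423,198) with its latch at (404,158). I'll confirm with an enlarged crop and measure.

```bash
python3 - <<'E'
from h import *
im=cv2.imread("pics/t1.png");
c=im[140:260,240:490];cv2.imwrite("pics/c1.png",cv2.resize(c,None,fx=3.2,fy=3.2,interpolation=cv2.INTER_CUBIC))
hsv=cv2.cvtColor(im,cv2.COLOR_BGR2HSV)
def big(m):
    cs,_=cv2.findContours(m,cv2.RETR_EXTERNAL,cv2.CHAIN_APPROX_NONE);return max(cs,key=cv2.contourArea)
roi=np.zeros(im.shape[:2],np.uint8);roi[170:255,240:345]=255
k=big(cv2.inRange(hsv,(100,130,60),(125,255,255))&roi)
def rect(k,z):
    P=np.array([ray("top",u,v,z)[:2] for u,v in k[:,0,:]]).astype(np.float32)
    return cv2.minAreaRect(P*1000)
print("templ",rect(k,.010))
roi[:]=0;roi[140:255,360:485]=255
print("hsv jig",hsv[225,400],hsv[150,370],hsv[230,350])
m=cv2.inRange(hsv,(0,0,0),(179,255,95))&roi
k=big(m);print("jig",rect(k,.018),cv2.contourArea(k))
E
```

```text
templ ((505.8828125, 180.20382690429688), (118.20585632324219, 187.50222778320312), 16.37885284423828)
hsv jig [ 12 175  54] [ 18 106 128] [ 18 105 126]
jig ((553.21630859375, -157.83538818359375), (255.86721801757812, 213.49546813964844), 77.89115905761719) 7574.0
```

View pics/c1.png

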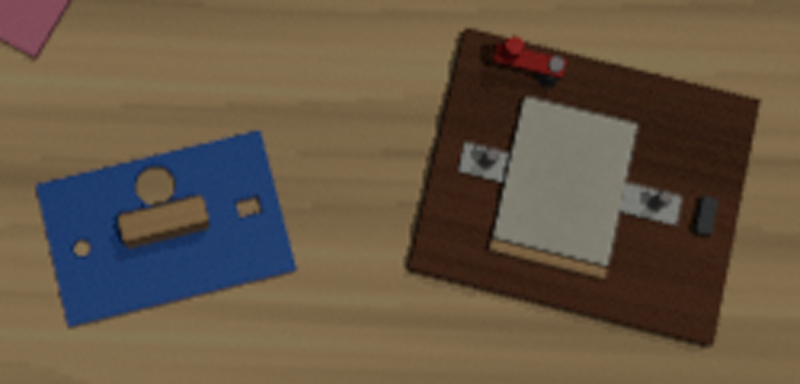

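The crop confirms the blue template: round hole to the left at crop (82,247), slot at (248,207), drill hole at (154,185). The jig pins are at crop (483,158) and (655,203), with the latch near the left one. Next I move above the grip for a close look.

{"name": "servo_tool", "arguments": {"deltas": [[0.02,-0.035,0,-4],[0.04,-0.07,0,-8],[0.06,-0.105,0,-12],[0.08,-0.14,0,-16],[0.1,-0.175,0,-20],[0.12,-0.21,0,-24],[0.14,-0.245,0,-28],[0.16,-0.28,0,-32],[0.18,-0.315,0,-36],[0.2,-0.35,0,-40],[0.22,-0.385,0,-44],[0.24,-0.42,0,-48],[0.259,-0.448,0,-52],[0.259,-0.448,0,-52],[0.259,-0.448,0,-52],[0.259,-0.448,0,-52]]}}

```text
clock: 1.7
ee_pos: [0.5059, 0.1804, 0.4045]
ee_rot: [0.802, -0.598, -0.0, 0.0]
force: [-0.8, -0.5, -0.2]
grip_width: 0.0853
grip_force: 0.0
```

```bash
python3 - <<'E'
from h import *
im,o=shot("wrist","pics/w1.png")
print(o["ee_pos"],o["ee_rot"],o["q"],o["force"])
M=R.from_quat(o["ee_rot"]).as_matrix();print("tool y ang",np.degrees(np.arctan2(M[1,1],M[0,1])))
E
```

```text
[0.50586781 0.18043742 0.4045033 ] [ 8.01581410e-01 -5.97885616e-01 -1.27839606e-04  1.32582458e-04] [ 7.07720609e-01  1.32052787e-01 -2.91930461e-01 -2.09472722e-04
 -1.14712808e+00 -4.18559642e-01] [-0.82728138 -0.50317958 -0.18004427]
tool y ang -163.4372322866434
```

View pics/w1.png

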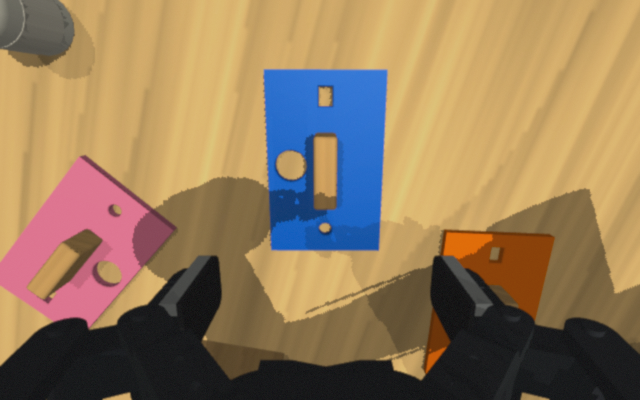

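The wrist view shows the blue template at (325,160), its grip at (325,170), round hole (325,228), slot (325,96) and drill hole (290,165). I'll fit its pose from this.

```bash
python3 - <<'E'
from h import *
im=cv2.imread("pics/w1.png");o=manip.get_obs()
hsv=cv2.cvtColor(im,cv2.COLOR_BGR2HSV)
m=cv2.inRange(hsv,(100,120,30),(125,255,255))
cs,h=cv2.findContours(m,cv2.RETR_CCOMP,cv2.CHAIN_APPROX_NONE)
i=max(range(len(cs)),key=lambda j:cv2.contourArea(cs[j]))
W=lambda k,z:np.array([ray("wrist",u,v,z,o)[:2] for u,v in k.reshape(-1,2)]).astype(np.float32)*1000
r=cv2.minAreaRect(W(cs[i],.010));print(r)
for j in range(len(cs)):
    if h[0][j][3]==i and cv2.contourArea(cs[j])>20:
        M=cv2.moments(cs[j]);c=(M["m10"]/M["m00"],M["m01"]/M["m00"]);print(c,cv2.contourArea(cs[j]),ray("wrist",*c,.010,o)[:2]*1000)
# grip top
g=cv2.inRange(hsv,(10,50,110),(30,255,255));g[:120]=0;g[225:]=0;g[:,:308]=0;g[:,345:]=0
cs,_=cv2.findContours(g,cv2.RETR_EXTERNAL,cv2.CHAIN_APPROX_NONE);k=max(cs,key=cv2.contourArea);print(cv2.boundingRect(k),cv2.minAreaRect(W(k,.052)))
E
```

```text
((507.4798278808594, 179.49185180664062), (119.35641479492188, 187.96133422851562), 16.60367202758789)
(324.6394557823129, 227.3455782312925) 122.5 [488.12861484 244.967018  ]
(290.79004729590787, 164.75221056960723) 810.5 [541.69654509 188.67159378]
(324.79587681343855, 170.818953083906) 1964.5 [505.97024294 184.67788855]
(324.95014662756597, 95.9692082111437) 341.0 [527.34472589 112.63468474]
(314, 136, 23, 73) ((507.5096130371094, 178.46875), (20.52117347717285, 68.00416564941406), 16.163909912109375)
```

{"name": "servo_tool", "arguments": {"deltas": [[0.0015,-0.001,-0.04,-0.2],[0.0015,-0.001,-0.08,-0.2],[0.0015,-0.001,-0.12,-0.2],[0.0015,-0.001,-0.15,-0.2],[0.0015,-0.001,-0.18,-0.2],[0.0015,-0.001,-0.2,-0.2],[0.0015,-0.001,-0.212,-0.2],[0.0015,-0.001,-0.212,-0.2]]}}

```text
clock: 2.55
ee_pos: [0.507, 0.1796, 0.1914]
ee_rot: [0.801, -0.599, -0.0, 0.001]
force: [0.2, 0.6, -0.5]
grip_width: 0.0856
grip_force: 0.0
```

{"name": "servo_tool", "arguments": {"deltas": [[0,0,0,0],[0,0,0,0],[0,0,0,0],[0,0,0,0],[0,0,0,0],[0,0,0,0],[0,0,0,0],[0,0,0,0],[0,0,0,0],[0,0,0,0]], "gripper": 1, "force": 60}}

```text
clock: 3.55
ee_pos: [0.5078, 0.1792, 0.1935]
ee_rot: [0.8, -0.599, 0.0, -0.001]
force: [-2.4, -0.6, 8.0]
grip_width: 0.0213
grip_force: 60.5
```

Gripped cleanly. The held template would block the wrist camera, so first I release it where it lies and look at the pins from close by.

{"name": "servo_tool", "arguments": {"deltas": [[0,0,0,0],[0,0,0,0],[0,0,0,0],[0,0,0,0],[0,0,0.03,0],[0,0,0.07,0],[0,0,0.11,0],[0.01,-0.04,0.15,-4],[0.015,-0.08,0.18,-8],[0.02,-0.12,0.18,-12],[0.025,-0.16,0.18,-16],[0.03,-0.2,0.18,-20],[0.035,-0.24,0.18,-24],[0.04,-0.28,0.18,-28.5],[0.044,-0.318,0.18,-28.5],[0.044,-0.318,0.18,-28.5],[0.044,-0.318,0.18,-28.5],[0.044,-0.318,0.18,-28.5]], "gripper": 0}}

```text
clock: 5.35
ee_pos: [0.5515, -0.1385, 0.3725]
ee_rot: [-0.628, 0.778, 0.0, -0.0]
force: [0.3, 0.7, 0.3]
grip_width: 0.0853
grip_force: 0.0
```

```bash
python3 - <<'E'
from h import *
im,o=shot("wrist","pics/w2.png")
print(o["ee_pos"],o["q"])
M=R.from_quat(o["ee_rot"]).as_matrix();print("tool y ang",np.degrees(np.arctan2(M[1,1],M[0,1])))
import json;json.dump({k:list(map(float,o[k])) for k in("ee_pos","ee_rot")},open("w2.json","w"))
E
```

```text
[ 0.55148879 -0.13846765  0.37253847] [ 9.80053584e-02  2.08595823e-01 -2.73366694e-01 -1.94387954e-04
 -1.08914537e+00 -3.10251467e-01]
tool y ang 167.83403349462392
```

View pics/w2.png

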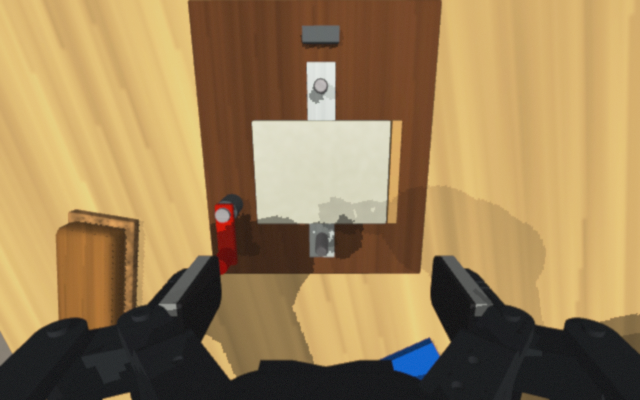

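The wrist view shows the pin B tip at about (320,86), pin A at about (321,240) in shadow, the latch pivot at (222,215) with the arm toward +y, and the panel at (320,172). I'll enlarge the pins.

```bash
python3 - <<'E'
from h import *
im=cv2.imread("pics/w2.png")
def c(x,y,g):
    a=im[y:y+48,x:x+48].astype(float)*g;return cv2.resize(np.clip(a,0,255).astype(np.uint8),(384,384),interpolation=cv2.INTER_CUBIC)
cv2.imwrite("pics/c2.png",np.hstack([c(297,65,1),c(297,212,1.8)]))
E
```

```text
(no output)
```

View pics/c2.png

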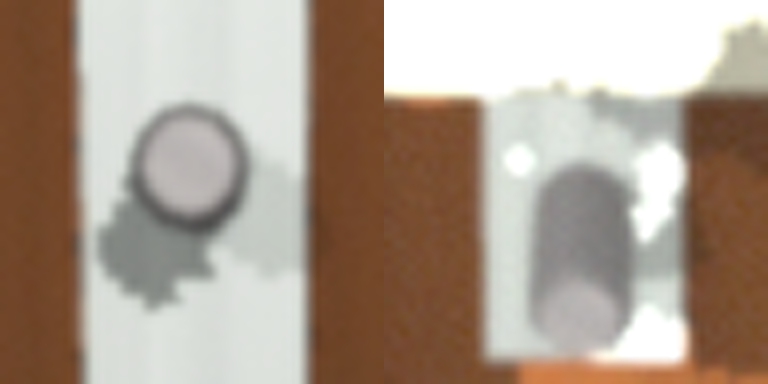

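Pin B's tip is at (320.3,85.2) and pin A's at (321.3,250.7).

```bash
python3 - <<'E'
from h import *
import json;o=json.load(open("w2.json"))
im=cv2.imread("pics/w2.png");hsv=cv2.cvtColor(im,cv2.COLOR_BGR2HSV)
b=ray("wrist",320.3,85.2,.054,o)*1000;a=ray("wrist",321.3,250.7,.054,o)*1000
d=(a-b)[:2];print("a",a,"b",b,np.linalg.norm(d),"yaw",np.degrees(np.arctan2(d[1],d[0]))-90,"mid",(a+b)/2)
print("top proj",proj("top",a/1000),proj("top",b/1000))
m=cv2.inRange(hsv,(20,0,130),(60,70,255));m[:110]=0;m[235:]=0;m[:,:245]=0;m[:,410:]=0
cs,_=cv2.findContours(m,cv2.RETR_EXTERNAL,cv2.CHAIN_APPROX_NONE);k=max(cs,key=cv2.contourArea);print(cv2.boundingRect(k))
h=cv2.convexHull(k);P=np.array([ray("wrist",u,v,.03,o)[:2] for u,v in h[:,0]]).astype(np.float32)*1000
print("panel",cv2.minAreaRect(P))
print("pivot",ray("wrist",222,215,.0495,o)*1000)
E
```

```text
a [568.37948525 -80.19899279  54.        ] b [ 539.57038135 -216.26396668   54.        ] 139.0814207135044 yaw -11.954708068004678 mid [ 553.9749333  -148.23147973   54.        ]
top proj [394.27729519 187.27324935] [448.21985461 200.54446874]
(252, 110, 139, 115)
panel ((554.2645874023438, -146.70855712890625), (103.40620422363281, 120.23391723632812), 77.9593276977539)
pivot [ 646.12066327 -129.24812047   49.5       ]
```

{"name": "servo_tool", "arguments": {"deltas": [[-0.005,0.04,0,4],[-0.01,0.08,0,8],[-0.015,0.12,0,12],[-0.02,0.16,0,16],[-0.025,0.2,0,20],[-0.03,0.24,0,24],[-0.037,0.28,0,28.5],[-0.044,0.318,0,28.5],[-0.044,0.318,-0.02,28.5],[-0.044,0.318,-0.06,28.5],[-0.044,0.318,-0.1,28.5],[-0.044,0.318,-0.13,28.5],[-0.044,0.318,-0.155,28.5],[-0.044,0.318,-0.17,28.5],[-0.044,0.318,-0.178,28.5],[-0.044,0.318,-0.178,28.5],[-0.044,0.318,-0.178,28.5]]}}

```text
clock: 7.1
ee_pos: [0.5077, 0.1798, 0.1954]
ee_rot: [0.801, -0.599, 0.0, -0.0]
force: [-0.1, -0.5, 0.7]
grip_width: 0.0855
grip_force: 0.0
```

{"name": "servo_tool", "arguments": {"deltas": [[0,0,0,0],[0,0,0,0],[0,0,0,0],[0,0,0,0],[0,0,0,0],[0,0,0,0],[0,0,0,0],[0,0,0,0],[0,0,0,0],[0,0,0,0]], "gripper": 1, "force": 60}}

```text
clock: 8.1
ee_pos: [0.5079, 0.1793, 0.1952]
ee_rot: [0.8, -0.599, 0.0, -0.0]
force: [-0.3, -0.4, 5.1]
grip_width: 0.0212
grip_force: 60.3
```

{"name": "servo_tool", "arguments": {"deltas": [[0,0,0.003,0],[0,0,0.01,0],[0,0,0.025,0],[0,0,0.05,0],[0,0,0.075,0],[0,0,0.095,0],[0,0,0.1,0],[0,0,0.1,0],[0,0,0.1,0],[0,0,0.1,0]]}}

```text
clock: 9.1
ee_pos: [0.5072, 0.1788, 0.2934]
ee_rot: [0.8, -0.6, -0.0, 0.001]
force: [0.4, -0.1, -3.2]
grip_width: 0.0209
grip_force: 59.3
```

{"name": "servo_tool", "arguments": {"deltas": [[0.003,-0.02,0,-2],[0.007,-0.05,0,-5],[0.013,-0.09,0,-8],[0.019,-0.13,0,-12],[0.025,-0.17,0,-16],[0.031,-0.21,0,-20],[0.036,-0.25,0,-24],[0.042,-0.29,0,-27],[0.0455,-0.318,0,-28.5],[0.0465,-0.3275,0,-28.5],[0.0465,-0.3275,0,-28.5],[0.0465,-0.3275,-0.015,-28.5],[0.0465,-0.3275,-0.025,-28.5],[0.0465,-0.3275,-0.03,-28.5],[0.0465,-0.3275,-0.034,-28.5],[0.0465,-0.3275,-0.034,-28.5],[0.0465,-0.3275,-0.034,-28.5]]}}

```text
clock: 10.8
ee_pos: [0.5543, -0.1481, 0.261]
ee_rot: [-0.628, 0.778, -0.0, 0.0]
force: [0.9, 0.4, -2.0]
grip_width: 0.0211
grip_force: 59.2
```

```bash
python3 - <<'E'
from h import *
for i in range(1):
    o=manip.get_obs();print(o["ee_pos"],o["force"],o["torque"])
im,o=shot("scene","pics/s2.png");t,_=shot("top","pics/t2.png")
im=im[:,:,::-1];t=t[:,:,::-1]
M=R.from_quat(o["ee_rot"]).as_matrix();print("tool y ang",np.degrees(np.arctan2(M[1,1],M[0,1])))
A=cv2.resize(im[160:260,140:290],None,fx=3.7,fy=3.7,interpolation=cv2.INTER_CUBIC)
B=cv2.resize(t[130:260,350:490],(int(140*370/130),370),interpolation=cv2.INTER_CUBIC)
v=np.hstack([A,B]);cv2.imwrite("pics/c3.png",cv2.resize(v,(800,int(v.shape[0]*800/v.shape[1]))))
E
```

```text
[ 0.55431019 -0.14813207  0.26096004] [ 0.8570881   0.36363778 -1.96760982] [ 0.02873161 -0.04356313  0.01273892]
tool y ang 167.85598652063075
```

View pics/c3.png

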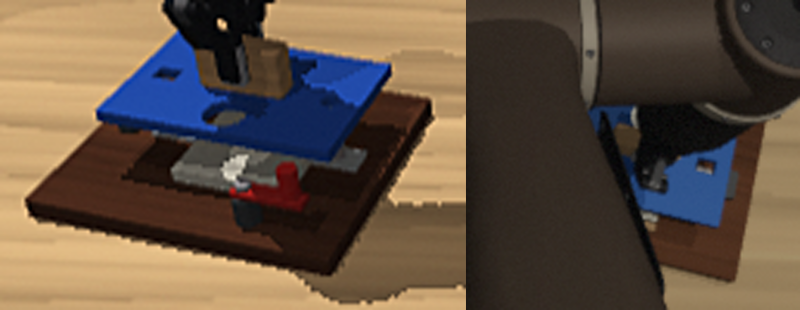

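The scene view shows the template held level above the jig with the latch clear. Now I lower it slowly and feel for the pins.

{"name": "servo_tool", "arguments": {"deltas": [[0,0,-0.004,0],[0,0,-0.008,0],[0,0,-0.011,0],[0,0,-0.013,0],[0,0,-0.014,0],[0,0,-0.014,0],[0,0,-0.014,0]]}}

```text
clock: 11.6
ee_pos: [0.5542, -0.1484, 0.2468]
ee_rot: [-0.628, 0.778, -0.0, 0.0]
force: [-0.9, -0.7, -2.4]
grip_width: 0.0215
grip_force: 59.2
```

{"name": "servo_tool", "arguments": {"deltas": [[0,0,-0.001,0],[0,0,-0.002,0],[0,0,-0.003,0],[0,0,-0.003,0],[0,0,-0.003,0]]}}

```text
clock: 12.1
ee_pos: [0.5541, -0.1484, 0.2437]
ee_rot: [-0.628, 0.778, 0.0, -0.0]
force: [0.9, -0.4, -1.8]
grip_width: 0.0212
grip_force: 59.2
```

{"name": "servo_tool", "arguments": {"deltas": [[0,0,-0.0015,0],[0,0,-0.003,0],[0,0,-0.0045,0],[0,0,-0.006,0],[0,0,-0.006,0],[0,0,-0.006,0]]}}

```text
clock: 12.7
ee_pos: [0.5541, -0.1484, 0.2376]
ee_rot: [-0.628, 0.778, 0.0, -0.0]
force: [0.0, 1.2, -2.4]
grip_width: 0.0215
grip_force: 59.2
```

Both pins are in the holes without contact. I continue down gently.

{"name": "servo_tool", "arguments": {"deltas": [[0,0,-0.0015,0],[0,0,-0.003,0],[0,0,-0.0045,0],[0,0,-0.006,0],[0,0,-0.0075,0],[0,0,-0.009,0],[0,0,-0.01,0],[0,0,-0.01,0],[0,0,-0.01,0]]}}

```text
clock: 13.6
ee_pos: [0.5541, -0.1484, 0.2277]
ee_rot: [-0.628, 0.778, 0.0, -0.0]
force: [-0.3, -0.3, -3.0]
grip_width: 0.0212
grip_force: 59.2
```

{"name": "servo_tool", "arguments": {"deltas": [[0,0,-0.0005,0],[0,0,-0.001,0],[0,0,-0.0015,0],[0,0,-0.0015,0],[0,0,-0.0015,0]]}}

```text
clock: 14.1
ee_pos: [0.5541, -0.1484, 0.2262]
ee_rot: [-0.628, 0.778, 0.0, -0.0]
force: [0.3, 0.1, -1.6]
grip_width: 0.0212
grip_force: 59.2
```

{"name": "servo_tool", "arguments": {"deltas": [[0,0,-0.0005,0],[0,0,-0.001,0],[0,0,-0.001,0],[0,0,-0.001,0]]}}

```text
clock: 14.5
ee_pos: [0.5541, -0.1484, 0.2252]
ee_rot: [-0.628, 0.778, -0.0, -0.0]
force: [-0.3, 0.3, -2.3]
grip_width: 0.0212
grip_force: 59.2
```

{"name": "servo_tool", "arguments": {"deltas": [[0,0,-0.0004,0],[0,0,-0.0007,0],[0,0,-0.0007,0],[0,0,-0.0007,0]]}}

```text
clock: 14.9
ee_pos: [0.5541, -0.1484, 0.2252]
ee_rot: [-0.628, 0.778, -0.0, 0.0]
force: [-2.5, 1.7, 5.0]
grip_width: 0.0212
grip_force: 60.2
```

Contact at the expected seated height with about 7 N. I release and rise.

{"name": "servo_tool", "arguments": {"deltas": [[0,0,0,0],[0,0,0,0],[0,0,0,0],[0,0,0,0],[0,0,0,0],[0,0,0,0],[0,0,0.02,0],[0,0,0.05,0],[0,0,0.09,0],[0,0,0.13,0],[0,0,0.16,0],[0,-0.02,0.17,0],[0,-0.04,0.17,0],[0,-0.04,0.17,0],[0,-0.04,0.17,0]], "gripper": 0}}

```text
clock: 16.4
ee_pos: [0.5539, -0.1886, 0.3942]
ee_rot: [-0.628, 0.778, 0.0, -0.0]
force: [0.7, -0.5, 0.4]
grip_width: 0.0851
grip_force: 0.0
```

```bash
python3 - <<'E'
from h import *
im,o=shot("wrist","pics/w3.png");print(o["ee_pos"],o["force"])
import json;json.dump({k:list(map(float,o[k])) for k in("ee_pos","ee_rot")},open("w3.json","w"))
bgr=im[:,:,::-1].copy();hsv=cv2.cvtColor(bgr,cv2.COLOR_BGR2HSV)
m=cv2.inRange(hsv,(100,120,30),(125,255,255))
k=max(cv2.findContours(m,cv2.RETR_EXTERNAL,cv2.CHAIN_APPROX_NONE)[0],key=cv2.contourArea)
P=np.array([ray("wrist",u,v,.04,o)[:2] for u,v in k[:,0]]).astype(np.float32)*1000
print(cv2.minAreaRect(P))
ex=np.array([.978,-.208]);ey=np.array([.208,.978]);mid=np.array([554.1,-148.3])
for s in(6,13,18):
  piv=mid+85*ex+(50-s)*ey;c,n=np.cos(1.372),np.sin(1.372);kn=piv+38*(c*ex+n*ey);print(s,piv,kn,proj("wrist",np.append(piv,49.5)/1000,o),proj("wrist",np.append(kn,75.5)/1000,o))
E
```

```text
[ 0.55387506 -0.18858299  0.39419538] [ 0.68007117 -0.54816491  0.39980524]
((554.7551879882812, -148.33956909179688), (189.70950317382812, 120.14873504638672), 77.97562408447266)
6 [ 646.382 -122.948] [661.46983077 -88.07690202] [247.12307803 261.51458585] [235.63764009 310.60510443]
13 [ 644.926 -129.794] [660.01383077 -94.92290202] [246.66553489 254.89054947] [235.09218884 303.96703009]
18 [ 643.886 -134.684] [658.97383077 -99.81290202] [246.33557389 250.11357112] [234.69866117 299.17784695]
```

View pics/w3.png

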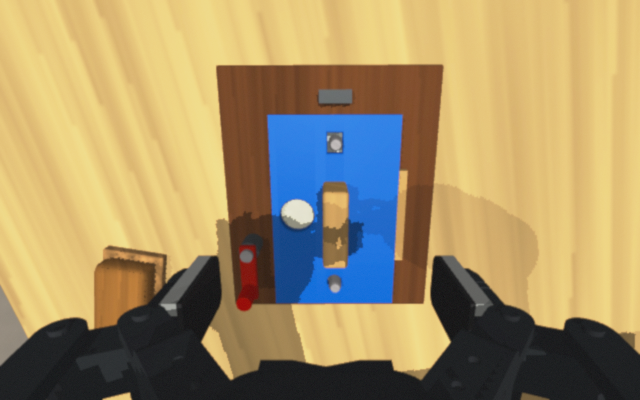

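The template is seated flat, with pins showing in both holes at (335,142) and (335,284). The latch pivot is at (246,256) and the red knob top at about (244,304). I'll compute the knob position and pusher waypoints.

```bash
python3 - <<'E'
from h import *
import json;o=json.load(open("w3.json"))
im=cv2.imread("pics/w3.png");hsv=cv2.cvtColor(im,cv2.COLOR_BGR2HSV)
m=(cv2.inRange(hsv,(0,180,60),(6,255,255))|cv2.inRange(hsv,(174,180,60),(179,255,255)));m[:,:225]=0;m[:,275:]=0;m[:240]=0
for v in range(270,316,4):
    x=np.where(m[v])[0];print(v,x.min() if len(x) else 0,x.max() if len(x) else 0)
ex=np.array([.978,-.208]);ey=np.array([.208,.978]);mid=np.array([554.3,-148.3])
J=lambda w:np.round([(w-mid)@ex,(w-mid)@ey],1)
K=ray("wrist",244,303.5,.0755,o)[:2]*1000;Pv=ray("wrist",246,256,.0495,o)[:2]*1000
print("knob",K,J(K),"piv",Pv,J(Pv),np.linalg.norm(K-Pv))
print("ref: ee jig",J(np.array(o["ee_pos"][:2])*1000))
E
```

```text
270 240 257
274 241 257
278 241 257
282 241 257
286 242 258
290 241 258
294 239 258
298 238 257
302 236 252
306 237 250
310 242 245
314 0 0
knob [651.84383493 -93.65784335] [84.  73.7] piv [ 645.86944623 -128.80400531] [85.5 38.1] 35.6503298869713
ref: ee jig [  8.  -39.5]
```

{"name": "servo_tool", "arguments": {"deltas": [[0.03,0.02,0,0],[0.06,0.04,0,0],[0.09,0.06,0,0],[0.12,0.08,0,0],[0.129,0.088,0,0],[0.129,0.088,-0.03,0],[0.129,0.088,-0.06,0],[0.129,0.088,-0.09,0],[0.129,0.088,-0.12,0],[0.129,0.088,-0.145,0],[0.129,0.088,-0.158,0],[0.129,0.088,-0.165,0],[0.129,0.088,-0.165,0],[0.129,0.088,-0.165,0]], "gripper": 1, "force": 30}}

```text
clock: 17.85
ee_pos: [0.6836, -0.1003, 0.2308]
ee_rot: [-0.628, 0.778, -0.001, 0.001]
force: [-0.7, -0.2, 0.9]
grip_width: -0.0002
grip_force: 0.0
```

```bash
python3 - <<'E'
from h import *
im,o=shot("wrist","pics/w4.png");s,_=shot("scene","pics/s4.png");print(o["ee_pos"])
A=cv2.resize(im[:,:,::-1],(640,400))[:, 100:540]
B=cv2.resize(s[160:260,190:290,::-1],(360,360),interpolation=cv2.INTER_CUBIC);B=cv2.copyMakeBorder(B,0,40,0,0,cv2.BORDER_CONSTANT)
cv2.imwrite("pics/c4.png",np.hstack([A,B]))
E
```

```text
[ 0.68362219 -0.10028109  0.23076397]
```

View pics/c4.png

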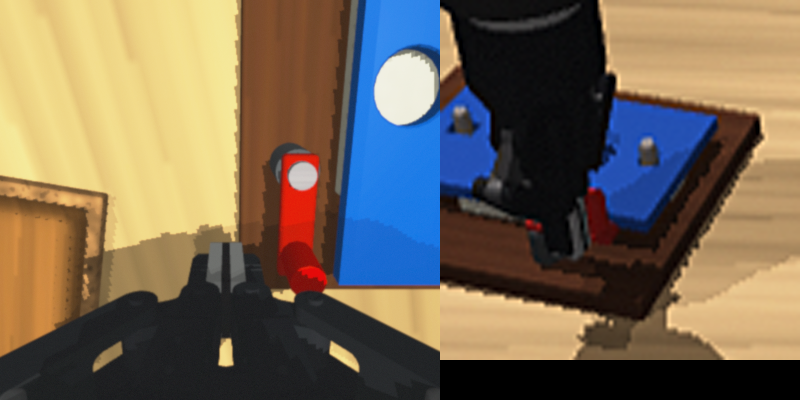

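The closed fingers stand just on the +x side of the knob. Phase 1 pushes the knob toward jig -x.

{"name": "servo_tool", "arguments": {"deltas": [[-0.004,0.0005,0,0],[-0.008,0.001,0,0],[-0.012,0.0015,0,0],[-0.016,0.002,0,0],[-0.02,0.0025,0,0],[-0.024,0.003,0,0],[-0.028,0.003,0,0],[-0.032,0.003,0,0],[-0.036,0.0025,0,0],[-0.04,0.002,0,0],[-0.043,0.001,0,0],[-0.043,0.001,0,0]]}}

```text
clock: 19.15
ee_pos: [0.6404, -0.1005, 0.2298]
ee_rot: [-0.628, 0.778, -0.001, 0.0]
force: [5.3, -6.6, -1.6]
grip_width: 0.0003
grip_force: 3.3
```

```bash
python3 - <<'E'
from h import *
im,o=shot("wrist","pics/w5.png");print(o["ee_pos"],o["force"])
hsv=cv2.cvtColor(im,cv2.COLOR_RGB2HSV)
m=cv2.inRange(hsv,(0,180,60),(6,255,255))|cv2.inRange(hsv,(174,180,60),(179,255,255))
k=max(cv2.findContours(m,cv2.RETR_EXTERNAL,cv2.CHAIN_APPROX_NONE)[0],key=cv2.contourArea)
ex=np.array([.978,-.208]);ey=np.array([.208,.978]);mid=np.array([554.3,-148.3])
P=np.array([ray("wrist",u,v,.0495,o)[:2] for u,v in k[:,0]])*1000-mid
Q=np.c_[P@ex,P@ey];print("arm extent jig",Q.min(0),Q.max(0),cv2.minAreaRect(Q.astype(np.float32)))
cv2.imwrite("pics/c5.png",im[:,:,::-1][100:330,150:500])
E
```

```text
[ 0.64044867 -0.10049003  0.22981621] [ 5.26148012 -6.63208976 -1.55950678]
arm extent jig [41.68501913 25.72906814] [95.38626459 80.45214324] ((65.49089050292969, 51.77048110961914), (23.457494735717773, 67.64376831054688), 44.1800422668457)
```

View pics/c5.png

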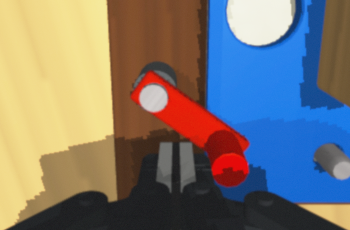

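The latch has swung to about 134° (in jig axes), with the knob top at crop (229,168). Phase 2 goes around to the knob's +y side and pushes toward -y.

{"name": "servo_tool", "arguments": {"deltas": [[0.005,-0.001,0,0],[0.01,-0.002,0,0],[0.012,0.009,0,0],[0.0145,0.02,0,0],[0.0165,0.029,0,0],[0.0085,0.031,0,0],[0,0.0325,0,0],[-0.008,0.0345,0,0],[-0.016,0.036,0,0],[-0.016,0.036,0,0],[-0.017,0.031,0,0],[-0.018,0.026,0,0],[-0.019,0.021,0,0],[-0.02,0.016,0,0],[-0.021,0.012,0,0],[-0.022,0.008,0,0],[-0.023,0.004,0,0],[-0.0235,0,0,0],[-0.0235,0,0,0]]}}

```text
clock: 21.1
ee_pos: [0.6167, -0.1001, 0.2295]
ee_rot: [-0.628, 0.778, -0.0, 0.0]
force: [0.7, -0.0, 0.2]
grip_width: -0.0001
grip_force: 0.0
```

{"name": "servo_tool", "arguments": {"deltas": [[-0.0004,-0.002,0,0],[-0.0008,-0.004,0,0],[-0.0012,-0.006,0,0],[-0.0014,-0.007,0,0],[-0.0014,-0.007,0,0]]}}

```text
clock: 21.6
ee_pos: [0.6152, -0.1064, 0.2295]
ee_rot: [-0.628, 0.778, 0.0, 0.0]
force: [-0.2, 1.9, 0.4]
grip_width: 0.0001
grip_force: 0.8
```

```bash
cat > latch.py <<'E'
from h import *
im,o=shot("wrist","pics/w6.png");print(o["ee_pos"],o["force"])
hsv=cv2.cvtColor(im,cv2.COLOR_RGB2HSV)
m=cv2.inRange(hsv,(0,180,60),(6,255,255))|cv2.inRange(hsv,(174,180,60),(179,255,255))
k=max(cv2.findContours(m,cv2.RETR_EXTERNAL,cv2.CHAIN_APPROX_NONE)[0],key=cv2.contourArea)
ex=np.array([.978,-.208]);ey=np.array([.208,.978]);mid=np.array([554.3,-148.3])
def J(k,z):
    P=np.array([ray("wrist",u,v,z,o)[:2] for u,v in k.reshape(-1,2)])*1000-mid;return np.c_[P@ex,P@ey].astype(np.float32)
Q=J(k,.0495);print("red jig",Q.min(0),Q.max(0),cv2.minAreaRect(Q),cv2.boundingRect(k))
# arm edge away from the knob shift: lower (-y) edge at several x
for x in range(45,95,6):
    s=Q[abs(Q[:,0]-x)<2];
    if len(s):print(x,s[:,1].min().round(1),s[:,1].max().round(1))
E
python3 latch.py
```

```text
[ 0.61519092 -0.10641485  0.2295287 ] [-0.21357015  1.89860245  0.4394412 ]
red jig [36.1167  26.79248] [93.01885 54.53029] ((64.57437133789062, 40.646240234375), (27.690223693847656, 56.91594314575195), 89.89602661132812) (232, 198, 129, 59)
45 26.8 54.5
51 26.8 54.0
57 27.3 42.7
63 26.8 43.7
69 26.8 43.2
75 27.2 43.7
81 27.7 43.6
87 28.1 31.8
93 28.1 37.4
```

The latch is nearly straight in. I push a bit more until the stop is felt.

{"name": "servo_tool", "arguments": {"deltas": [[-0.0002,-0.001,0,0],[-0.0004,-0.002,0,0],[-0.0006,-0.003,0,0],[-0.0006,-0.003,0,0]]}}

```text
clock: 22.05
ee_pos: [0.615, -0.1074, 0.2296]
ee_rot: [-0.628, 0.778, 0.001, 0.001]
force: [-1.5, 15.2, 2.3]
grip_width: -0.0001
grip_force: 7.2
```

At the end stop (15 N). I back off, rise clear and check once more.

{"name": "servo_tool", "arguments": {"deltas": [[0.002,0.008,0,0],[0.005,0.02,0,0],[0.006,0.03,0,0],[0.006,0.03,0.03,0],[0.006,0.03,0.07,0],[-0.01,0.0,0.11,0],[-0.03,-0.03,0.15,0],[-0.05,-0.06,0.16,0],[-0.05,-0.06,0.16,0],[-0.05,-0.06,0.16,0],[-0.05,-0.06,0.16,0]]}}

```text
clock: 23.15
ee_pos: [0.5648, -0.1689, 0.3889]
ee_rot: [-0.628, 0.778, 0.0, -0.0]
force: [-0.2, -1.0, -0.8]
grip_width: 0.0002
grip_force: 0.0
```

```bash
python3 latch.py; python3 - <<'E'
from h import *
im=cv2.imread("pics/w6.png");o=manip.get_obs();m=cv2.inRange(cv2.cvtColor(im,cv2.COLOR_BGR2HSV),(100,120,30),(125,255,255))
k=max(cv2.findContours(m,cv2.RETR_EXTERNAL,cv2.CHAIN_APPROX_NONE)[0],key=cv2.contourArea)
P=np.array([ray("wrist",u,v,.04,o)[:2] for u,v in k[:,0]]).astype(np.float32)*1000
print("template",cv2.minAreaRect(P),o["force"])
E
```

```text
[ 0.56475609 -0.16888891  0.38891403] [-0.1853284  -0.97211988 -0.77520585]
red jig [35.942547 25.959238] [92.956154 53.134586] ((64.58971405029297, 39.237823486328125), (26.75007438659668, 56.966583251953125), 87.6368408203125) (242, 225, 62, 28)
45 27.0 52.1
51 27.0 53.1
57 27.9 51.1
63 26.0 42.9
69 26.9 42.9
75 27.9 42.9
81 27.9 43.9
87 27.9 30.9
93 27.9 35.8
template ((555.0318603515625, -147.2701416015625), (189.34500122070312, 120.04651641845703), 77.96605682373047) [ 0.33216455 -0.16205053  0.06910724]
```

The template is still seated and the latch is closed to its stop over it.

```bash
python3 -c "
from rig import manip
print(manip.job_done())"
```

```text
the job is handed in; nothing more can be done
None
```

The blue template is hung fully home on both pins, round hole on the pin by the latch, the red latch is swung in over it to its end stop, and the job is handed in at about 23 s with the robot clear.

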